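Push the paint tin through the returns flap

ROBOT

A 7-joint arm with a two-finger parallel gripper is mounted at the origin on the work surface. World frame = base frame: x ahead of the robot, y to its left, z up, the work surface at z = 0. Lengths are in mm, angles in rad, forces in N, time in s.
With the tool pointing down it reaches from about 400 to 900 mm from the base axis. Payload 5.5 kg.
Tool frame: the origin (TCP) lies midway between the tips of the shut fingers; the grasp point (between the pads) lies 19 mm behind it (bot.grasp_offset is the distance from the TCP to the grasp point, in mm); z points along the fingers, x is the direction in which the jaws open and shut, and the axes are right-handed (so a half turn about z gives the same grasp; the last joint's range is limited). The gripper opens to 85 mm and grips with 20 to 120 N. Pads are 22 mm wide; open, the fingers measure 114 mm over their backs; the gripper's body (76 mm by 85 mm) begins 54 mm behind the grasp point. The pads swing forward as they close: fully open they stand 13 mm farther back than shut.
Start: joints at [1.392, 0.501, -0.427, 1.55, 0.221, 1.138, -0.21], TCP at [277.95, -587.574, 231.31] pointing down, gripper open.
Joint ranges: [-2.88, 2.88], [-0.31, 2.03], [-1.54, 1.56], [0.2, 2.42], [-1.41, 4.55], [0.19, 2.02], [-2.57, 2.57]. Speed limits (rad/s): [2.57, 2.57, 3.14, 3.14, 3.14, 3.14, 3.14].

INTERFACE

Orientations are given as a unit quaternion [w, x, y, z].
In Python, from rig import bot gives the robot as it stands. The module is installed in compiled form; this text tells all that it offers.
- The arm moves only by the tool carry_out, never from a script. Its argument "motion" is text: rows parted by semicolons, each of 5 numbers parted by spaces: the shift along the tool's x, y, z in m, then the turn about the tool's z in degrees, then the gripper's target within -1 to 1 (shut at 1, half-way at 0, fully open at -1). In form: x y z twist hand; .... A call has exactly 8 rows; each row shifts and turns the commanded pose from where the row before left it, along the tool's axes as they then stand; what a row does not reach is not made up. A row lasts 1/10 s, in which the tool goes at most 50 mm and 8.59 degrees, less where a joint would pass 70% of its speed; a pose out of reach is approached as far as the arm can. A call with a gripper value outside its range is refused whole. The fingers move at their own pace and stop on an object; "squeeze" is the grip in N (left out, the last holds). Time passes only in rows, so rows that do not move let the fingers close, or fill a call up. It gives the time, the measured TCP pose, the force and the opening at its end, in the units of the state.
- bot.get_obs(): the state, without advancing time (a new reading comes with each control period).
- bot.capture(name): name is "scene" or "top" or "wrist"; returns the picture (384x512x3 uint8, blue, green, red); there is no depth.
- bot.camera_model(name): a dict with "vfov" (degrees; the focal length in pixels is half the picture's height over the tangent of half this angle, whatever the lens; pixels are square), "cx", "cy" (the principal point, pixels), "k1" (the pictures are not rectified: a ray, as slopes to the right and down, at radius r is drawn at 1 + k1 r^2 times it, then the intrinsics apply), "T" (4x4, takes a point from camera to world coordinates). Camera axes: x right, y down, z forward; pixel columns grow to the right and rows downward; lengths in mm; the calibration is good to about 2 mm. A picture is of the moment at which its call begins: read the wrist's pose just before it. camera_model takes no time and is no camera call; for the wrist camera it gives the pose at the moment of the call.
- bot.sign_off(): hands the job in, once; it reports no verdict.
The state is a dict: "clock": time; "joint_pos": joint angles; "joint_vel": joint speeds; "effort": joint torques, N m; "eef_pos": TCP position; "ee_rot": TCP orientation; "wrist_force": force on the tool from outside, world axes, zero at the start; "wrist_torque": the same for the moment, N m; "gripper_width": finger opening in mm.
Only numpy, scipy, OpenCV 4.12 (cv2) and the standard library are available. Lean on these libraries where they do the work, as an engineer would, in place of code of your own. Each camera call takes 0.05 s, during which the arm holds its last target.

TASK

Using only the outside of the fingers, push the rectangular paint tin along its lane on the returns box and through the swinging flap at the end, until it drops into the bin behind; then draw the fingers back so that the flap swings fully shut. Do not pick the tin up, and leave the round tin in the other lane and everything else where it is.

Things in the scene. Friction and masses are not known exactly. Their poses are not given: they have to be found in the camera images.
- box: plywood returns box fixed on the table, 352 mm long, 260 mm wide. Origin on the table under the middle of the upright flap board; x points along the lanes into the bin, z up. Its shelf, top 120 mm above the table, spans x = -190 to +10 mm, with two lanes centred on y = +38 and -38 mm, each 64 mm wide between 10 mm high rails, open at the near end. The board spans x = -8 to 0 mm.
- bin (a point): middle of the bin's floor. The bin lies behind the flap board, is open at the top and spans box x = 10 to 150 mm, y = -118 to 118 mm; its floor is 12 mm above the table, 108 mm below the shelf. A tin whose middle is pushed past the shelf's end (box x = 10 mm) tips and falls in
- doorway_left (a point): left opening of the flap board: middle of its threshold on the shelf (box x = 0, y = +38, z = 120 mm). The opening is 64 mm wide and 40 mm high; the header above it is 9 mm high, so the board's top is 169 mm above the table. Fingers pointing straight down can push up to the board, not pass it
- doorway_right (a point): right opening, the same, at box x = 0, y = -38, z = 120 mm
- flap_left (a joint): left flap, an aluminium plate 60 mm wide, 38 mm high, 40 g, hung by its top edge 41 mm above the shelf behind the board. 0 = hanging shut; grows to 1.5 rad as its lower edge swings into the bin, away from the lanes. It opens only that way, yields to a light push (under 1 N) and falls shut by itself in about a second
- flap_right (a joint): right flap, the same as the left one
- tin_center (a point): centre of the flat rectangular metal paint tin, 80 mm long (its x) by 48 mm wide by 16 mm high, about 90 g, lying loose on the shelf in one of the two lanes, its length roughly along the lane; the point is 8 mm above the shelf
- round_tin_center (a point): centre of the round metal tin, 50 mm across and 16 mm high, lying loose in the other lane; to be left alone
- eraser: white eraser 42 x 20 x 14 mm, loose on the shelf's +y edge outside the lanes; origin at its underside
- sharpener: metal pencil sharpener 32 x 26 x 20 mm, loose on the shelf's -y edge outside the lanes; origin at its underside
- glue0: glue stick 31 mm across and 107 mm tall, standing on the table left of the box; origin at its underside
- glue1: glue stick 31 mm across and 107 mm tall, standing on the table right of the box; origin at its underside
- paste_jar: jar 66 mm across and 75 mm tall, standing on the table right of the box; origin at its underside

How it is judged (in metres and radians):
On the way, in this order (a step that is already met when the one before it is completed fails the run):
1. the rectangular tin, still lying on the shelf, has pushed the flap of its lane open (x of tin_center in the frame of box above -0.045 m and z of tin_center in the frame of box above 0.105 m and ((y of tin_center in the frame of box above 0 m and value of joint flap_left above 0.25 rad) or (y of tin_center in the frame of box below 0 m and value of joint flap_right above 0.25 rad))), for 0.05 s.
2. the rectangular tin has dropped into the bin (x of tin_center in the frame of box above 0.01 m and z of tin_center in the frame of box below 0.09 m), for 0.1 s.
At the end, for the whole second after the job is handed in: the rectangular tin is in the bin behind the flap board (its centre within the bin's walls and below 90 mm above the table), both flaps hang shut within 0.06 rad, and the round tin is within 15 mm of where it was (all of step 2 and x of tin_center in the frame of box below 0.15 m and y of tin_center in the frame of box between -0.12 and 0.12 m and value of joint each of flap_left, flap_right below 0.06 rad and distance of round_tin_center from where it was at the start of the episode below 0.015 m); the robot touches nothing.
It fails at once if the rectangular tin is lifted (its centre more than 15 mm above where it lies on the shelf) (z of tin_center in the frame of box above 0.143 m).
It fails at once if the round tin is moved by more than 15 mm (distance of round_tin_center from where it was at the start of the episode above 0.015 m).
It fails at once if the eraser, sharpener, a glue stick or the jar is moved by more than 20 mm or tipped over (distance of any of eraser, sharpener, glue0, glue1, paste_jar from where it was at the start of the episode above 0.02 m or angle between any of eraser, sharpener, glue0, glue1, paste_jar's own z axis and vertical above 0.4 rad).
It also fails if it takes over 38 s, if anything falls off the work surface, if the arm or the gripper's body presses on something with over 40 N, if the wrist force passes 120 N, or if a joint passes its speed limit or range.

## Working session

There is one attempt and no reset: what is moved stays moved. The work goes in short steps, Python scripts to look and compute and a tool call to move; the robot and the scene stay as the last step left them, time stands still between calls to the robot, and variables do not carry over. Pictures are saved under pics/ and viewed, and the job is handed in when it is done.

Besides the shell and the picture viewer there is one more tool, called after ">>>" by a JSON object that holds its "fn" and its "kwargs", one argument or row to a line. carry_out: Moves the arm, as the interface text tells. Its arguments: {"type":"object","properties":{"motion":{"type":"string"},"squeeze":{"type":"number"}},"required":["motion"]}

```bash
mkdir -p pics; cat > h.py <<'E'
import numpy as np,cv2
from rig import bot
def ray(m,u,v):
    f=192/np.tan(np.radians(m['vfov'])/2)
    x=(u-m['cx'])/f;y=(v-m['cy'])/f
    a,b=x,y
    for _ in range(30):
        s=1+m['k1']*(a*a+b*b); a,b=x/s,y/s
    T=np.array(m['T']);return T[:3,3],T[:3,:3]@np.array([a,b,1])
def onz(m,u,v,z):
    o,d=ray(m,u,v);return o+d*(z-o[2])/d[2]
def proj(m,p):
    T=np.array(m['T']);q=T[:3,:3].T@(np.array(p)-T[:3,3]);a,b=q[:2]/q[2]
    f=192/np.tan(np.radians(m['vfov'])/2);s=1+m['k1']*(a*a+b*b)
    return np.array([m['cx']+f*a*s,m['cy']+f*b*s])
E
python3 - <<'E'
from h import *
for n in ('scene','top'):
    cv2.imwrite(f'pics/{n}0.png',bot.capture(n)); m=bot.camera_model(n);print(n,m)
o=bot.get_obs();print(o['clock'],o['eef_pos'],o['ee_rot'],o['gripper_width'])
E
```

```text
scene {'vfov': 44.14492693289093, 'cx': 262.01100007480727, 'cy': 189.01779295512264, 'k1': 0.048371377154255345, 'T': array([[-3.96662455e-01,  7.20739696e-01, -5.68500824e-01,
         1.35524733e+03],
       [ 9.17819761e-01,  3.22389084e-01, -2.31672539e-01,
         3.12396951e+02],
       [ 1.63028643e-02, -6.13677088e-01, -7.89388781e-01,
         1.20196985e+03],
       [ 0.00000000e+00,  0.00000000e+00,  0.00000000e+00,
         1.00000000e+00]])}
top {'vfov': 44.16534890192552, 'cx': 254.59769258151368, 'cy': 192.06869157066913, 'k1': -0.13658911986430408, 'T': array([[ 2.84658264e-02, -9.92334915e-01,  1.20254368e-01,
         3.63263254e+02],
       [-9.99578781e-01, -2.89389887e-02, -2.18979873e-03,
        -2.14777042e+01],
       [ 5.65305355e-03, -1.20141380e-01, -9.92740697e-01,
         1.74413389e+03],
       [ 0.00000000e+00,  0.00000000e+00,  0.00000000e+00,
         1.00000000e+00]])}
0.1 [ 277.61946219 -587.04187939  230.35844817] [-4.97119074e-04  8.44866233e-01 -5.34976892e-01 -7.25095442e-04] 85.3988720354026
```

View pics/scene0.png

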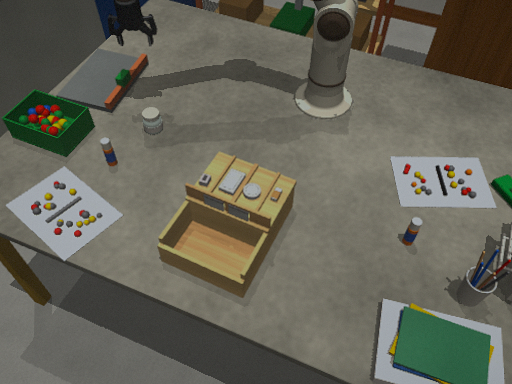

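View pics/top0.png

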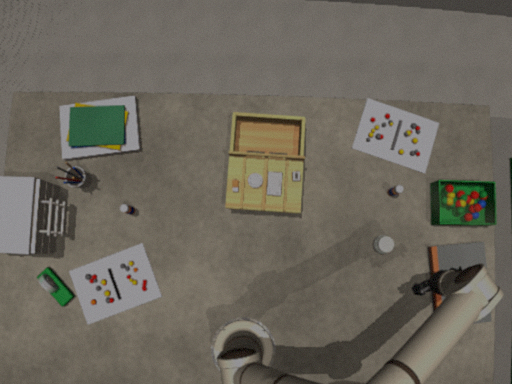

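The scene view shows the box near (230,215). The top view shows the rectangular tin at about (275,183), the round tin at (256,181), and the lanes running away from the robot. I'll zoom in to measure.

```bash
python3 - <<'E'
import cv2
a=cv2.imread('pics/top0.png')[105:220,215:315];cv2.imwrite('pics/topz.png',cv2.resize(a,None,fx=5,fy=5,interpolation=2))
a=cv2.imread('pics/scene0.png')[145:295,150:305];cv2.imwrite('pics/scz.png',cv2.resize(a,None,fx=4,fy=4,interpolation=2)[:600])
E
```

```text
(no output)
```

View pics/topz.png

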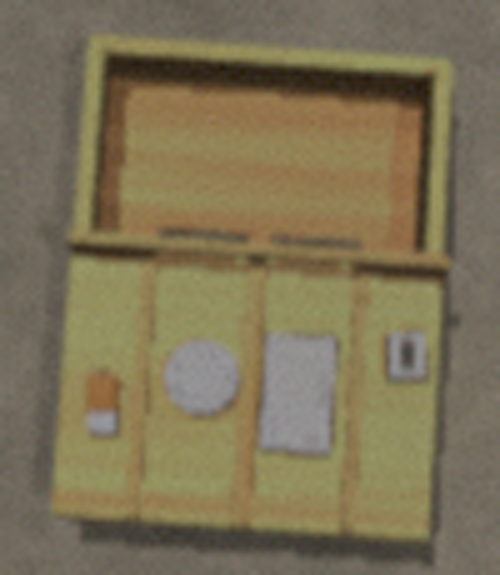

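View pics/scz.png

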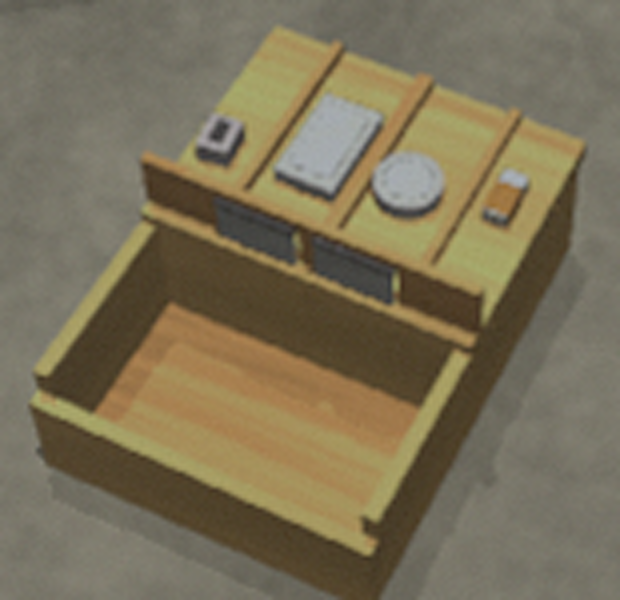

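```bash
cat > fit.py <<'E'
from h import *
from scipy.optimize import least_squares
T,S=bot.camera_model('top'),bot.camera_model('scene')
t=lambda x,y:(215+(x+.5)/5-.5,105+(y+.5)/5-.5)
s=lambda x,y:(150+(x+.5)/4-.5,145+(y+.5)/4-.5)
C=[(T,t(53,515),(-190,130,120)),(T,t(430,538),(-190,-130,120)),(T,t(70,240),(0,130,169)),(T,t(449,259),(0,-130,169)),
(S,s(278,28),(-190,-130,120)),(S,s(585,145),(-190,130,120)),(S,s(143,155),(-4,-130,169)),(S,s(483,292),(-4,130,169))]
P=[(onz(m,*p,b[2]),b) for m,p,b in C]
def R(a):return np.array([[np.cos(a),-np.sin(a)],[np.sin(a),np.cos(a)]])
f=lambda q:np.concatenate([R(q[2])@np.array(b[:2])+q[:2]-w[:2] for w,b in P])
r=least_squares(f,[500,0,0]);print(r.x,np.round(r.fun.reshape(-1,2),1).tolist())
q=r.x
def tobox(w):return R(q[2]).T@(np.array(w[:2])-q[:2])
if __name__=='__main__':
  # tin top corners (z=136)
  for m,ps in((T,[t(268,332),t(338,337),t(332,453),t(259,446)]),(S,[s(335,95),s(383,112),s(328,192),s(277,172)])):
    w=np.array([onz(m,*p,136) for p in ps]);b=np.array([tobox(x) for x in w]);print(np.round(b,1).tolist(),b.mean(0))
  for m,p in((T,t(202,377)),(S,s(408,180))):print('round',tobox(onz(m,*p,136)))
E
python3 fit.py
```

```text
[ 6.88309241e+02 -6.21166254e+01 -3.56006583e-02] [[-0.1, -0.1], [-1.0, 0.3], [6.7, 0.8], [2.8, -1.6], [-2.4, -1.9], [-4.5, 0.9], [-0.3, 1.0], [-1.2, 0.6]]
[[-55.5, -9.6], [-55.9, -58.0], [-136.4, -58.4], [-134.8, -8.3]] [-95.65374659 -33.57583308]
[[-135.3, -50.8], [-136.3, -11.8], [-53.3, -13.6], [-53.2, -54.6]] [-94.53655439 -32.70637383]
round [-89.73641709  33.72646222]
round [-87.87054821  32.42631018]
```

>>> {"fn": "carry_out", "kwargs": {
  "motion": "0 0 0 6.85 1; 0 0 0 6.85 1; 0 0 0 6.85 1; 0 0 0 6.85 1; -0.02 -0.01 0 0 1; -0.03 -0.015 0 0 1; -0.03 -0.015 0 0 1; -0.02 -0.01 0 0 1",
  "squeeze": 20
}}

```text
clock: 0.9
eef_pos: [333.0, -486.7, 230.8]
ee_rot: [0.001, -0.695, 0.719, 0.001]
wrist_force: [0.1, 0.7, -0.7]
gripper_width: -0.1
```

>>> {"fn": "carry_out", "kwargs": {
  "motion": "-0.02 -0.01 0 0 1; -0.03 -0.015 0 0 1; -0.035 -0.015 0 0 1; -0.035 -0.015 0 0 1; -0.035 -0.015 0 0 1; -0.035 -0.015 0 0 1; -0.035 -0.015 0 0 1; -0.035 -0.015 0 0 1"
}}

```text
clock: 1.7
eef_pos: [456.1, -232.3, 231.1]
ee_rot: [-0.0, -0.694, 0.72, 0.0]
wrist_force: [1.3, -0.7, -0.4]
gripper_width: 0.1
```

>>> {"fn": "carry_out", "kwargs": {
  "motion": "-0.035 -0.015 0 0 1; -0.035 -0.015 0 0 1; -0.03 -0.01 0 0 1; -0.02 -0.01 0 0 1; -0.015 -0.005 0 0 1; -0.008 0 0 0 1; 0 0 0 0 1; 0 0 0 0 1"
}}

```text
clock: 2.5
eef_pos: [515.5, -93.8, 231.1]
ee_rot: [-0.0, -0.694, 0.72, 0.0]
wrist_force: [0.3, -0.1, -0.5]
gripper_width: 0.2
```

```bash
python3 - <<'E'
from h import *
m=bot.camera_model('wrist');a=bot.capture('wrist');cv2.imwrite('pics/w1.png',a);np.save('w1.npy',m['T']);print({k:m[k] for k in('vfov','cx','cy','k1')})
o=bot.get_obs();print(o['clock'],o['eef_pos'],o['ee_rot'])
cv2.imwrite('pics/w1b.png',cv2.resize(a,None,fx=1.5,fy=1.5))
E
```

```text
{'vfov': 60.46296794827768, 'cx': 259.8532327417261, 'cy': 193.33873043416745, 'k1': 0.004792365192295784}
2.55 [515.60476073 -94.23650575 231.13978332] [-4.11036198e-04 -6.93546866e-01  7.20411393e-01 -3.67481261e-05]
```

View pics/w1b.png

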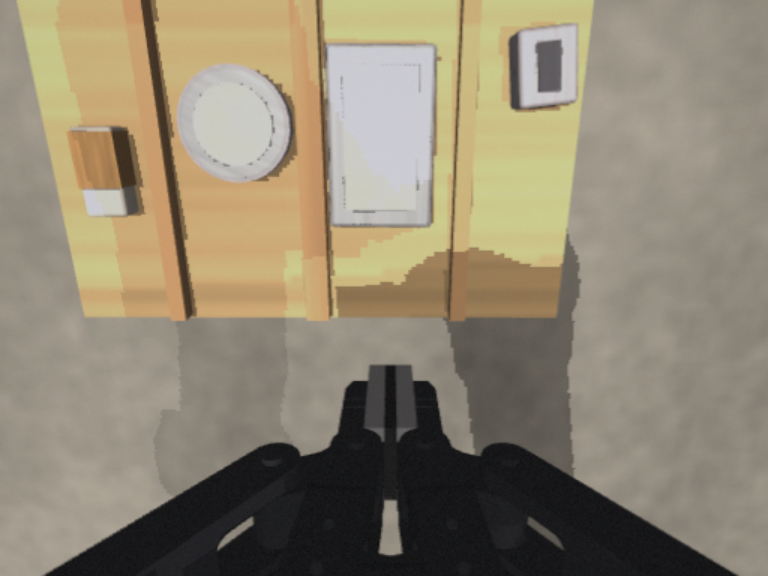

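The wrist view shows the tin straight ahead. Its rear edge is at row 226, spanning columns 331–432, and the shelf's near edge is at row 318.

```bash
python3 - <<'E'
from fit import *
W=bot.camera_model('wrist')
g=lambda x,y,z:onz(W,(x+.5)/1.5-.5,(y+.5)/1.5-.5,z)
for n,x,y,z in[('near+y',85,318,120),('near-y',557,318,120),('tinRL',331,226,136),('tinRR',432,226,136),('tinFL',327,44,136),('tinFR',437,44,136),('rail in L',329,319,130),('rail in R',449,319,130)]:
  w=g(x,y,z);print(n,np.round(w,1),tobox(w).round(1))
print('tcp',tobox(bot.get_obs()['eef_pos']))
E
```

```text
[ 6.88309241e+02 -6.21166254e+01 -3.56006583e-02] [[-0.1, -0.1], [-1.0, 0.3], [6.7, 0.8], [2.8, -1.6], [-2.4, -1.9], [-4.5, 0.9], [-0.3, 1.0], [-1.2, 0.6]]
near+y [502.5  75.6 120. ] [-190.6  131. ]
near-y [ 492.5 -184.6  120. ] [-191.3 -129.4]
tinRL [551.7 -65.9 136. ] [-136.4   -8.6]
tinRR [ 549.8 -115.   136. ] [-136.5  -57.8]
tinFL [631.4 -70.3 136. ] [-56.6 -10.2]
tinFR [ 629.6 -118.   136. ] [-56.7 -57.9]
rail in L [500.7 -60.2 130. ] [-187.6   -4.8]
rail in R [ 498.3 -123.9  130. ] [-187.7  -68.5]
tcp [-171.45180061  -38.24662247]
```

>>> {"fn": "carry_out", "kwargs": {
  "motion": "-0.002 0 0.01 0 1; -0.002 0 0.02 0 1; 0 0 0.02 0 1; 0 0 0.02 0 1; 0 0 0.015 0 1; 0 0 0.012 0 1; 0 0 0.008 0 1; 0 0 0 0 1"
}}

```text
clock: 3.35
eef_pos: [515.6, -88.9, 125.3]
ee_rot: [-0.0, -0.694, 0.72, 0.001]
wrist_force: [-0.7, 1.1, -0.5]
gripper_width: -0.2
```

```bash
python3 - <<'E'
from fit import *
a=bot.capture('wrist')
o=bot.get_obs();print(o['clock'],o['eef_pos'],tobox(o['eef_pos']),o['wrist_force'])
cv2.imwrite('pics/w2b.png',cv2.resize(a,None,fx=1.5,fy=1.5))
E
```

```text
[ 6.88309241e+02 -6.21166254e+01 -3.56006583e-02] [[-0.1, -0.1], [-1.0, 0.3], [6.7, 0.8], [2.8, -1.6], [-2.4, -1.9], [-4.5, 0.9], [-0.3, 1.0], [-1.2, 0.6]]
3.4 [516.20643935 -88.8698316  126.1109237 ] [-171.04152002  -32.86193321] [-0.17089653 -0.16713489 -0.05308394]
```

View pics/w2b.png

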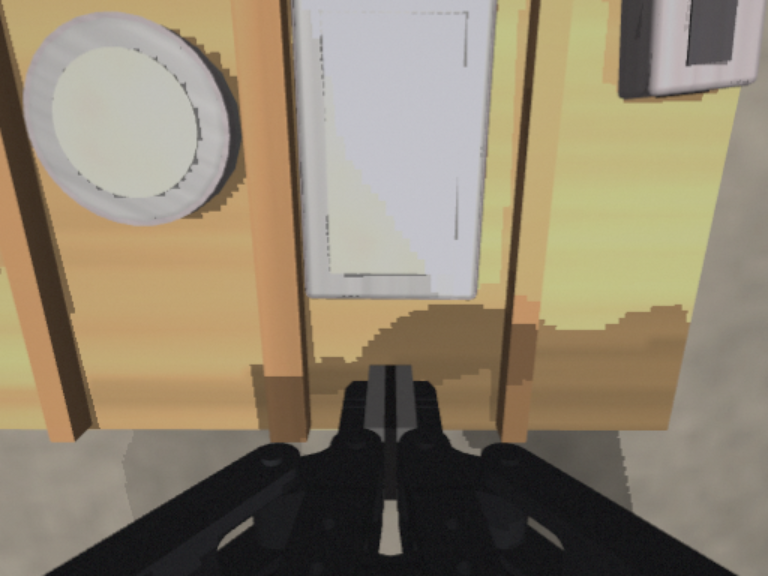

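>>> {"fn": "carry_out", "kwargs": {
  "motion": "0 -0.006 0 0 1; 0 -0.008 0 0 1; 0 -0.008 0 0 1; 0 -0.008 0 0 1; 0 -0.008 0 0 1; 0 -0.008 0 0 1; 0 -0.007 0 0 1; 0 -0.005 0 0 1"
}}

```text
clock: 4.2
eef_pos: [574.9, -91.0, 126.2]
ee_rot: [0.0, -0.694, 0.72, 0.0]
wrist_force: [-1.1, 0.4, 1.9]
gripper_width: 0.1
```

```bash
python3 - <<'E'
from fit import *
a=bot.capture('wrist')
o=bot.get_obs();print(o['clock'],o['eef_pos'],tobox(o['eef_pos']),o['wrist_force'])
cv2.imwrite('pics/w3b.png',cv2.resize(a,None,fx=1.5,fy=1.5))
E
```

```text
[ 6.88309241e+02 -6.21166254e+01 -3.56006583e-02] [[-0.1, -0.1], [-1.0, 0.3], [6.7, 0.8], [2.8, -1.6], [-2.4, -1.9], [-4.5, 0.9], [-0.3, 1.0], [-1.2, 0.6]]
4.25 [575.63664833 -90.96655447 126.31895877] [-111.57433924  -32.84201985] [ 1.45706103 -0.09245054  0.71127751]
```

View pics/w3b.png

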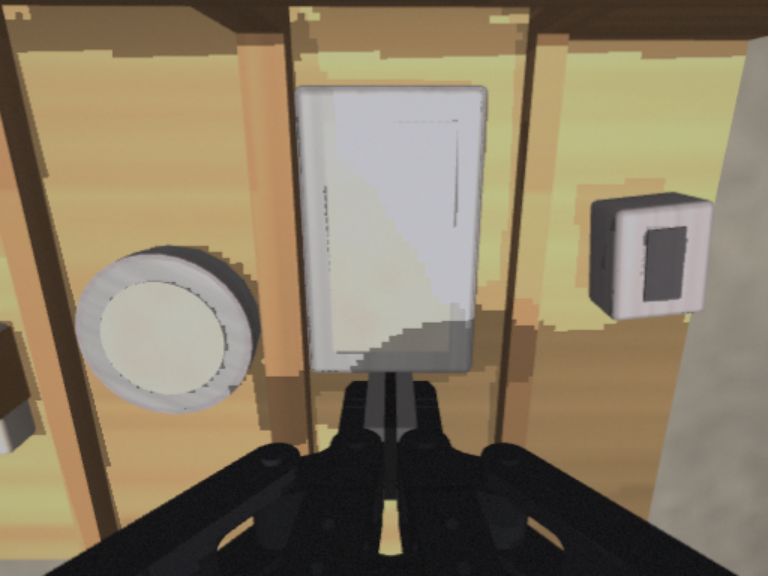

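The tin is straight and the finger is centred on its rear edge (row 372). I'll keep pushing.

>>> {"fn": "carry_out", "kwargs": {
  "motion": "0 -0.006 0 0 1; 0 -0.007 0 0 1; 0 -0.007 0 0 1; 0 -0.007 0 0 1; 0 -0.007 0 0 1; 0 -0.007 0 0 1; 0 -0.006 0 0 1; 0 -0.004 0 0 1"
}}

```text
clock: 5.05
eef_pos: [625.8, -92.9, 126.3]
ee_rot: [0.0, -0.694, 0.72, -0.0]
wrist_force: [-1.9, 0.9, 1.3]
gripper_width: -0.2
```

```bash
python3 - <<'E'
from fit import *
a=bot.capture('wrist');b=bot.capture('scene')
o=bot.get_obs();print(o['clock'],o['eef_pos'],tobox(o['eef_pos']),o['wrist_force'])
W=bot.camera_model('wrist')
cv2.imwrite('pics/w4b.png',cv2.resize(a,None,fx=1.5,fy=1.5))
cv2.imwrite('pics/s4.png',cv2.resize(b[145:295,150:305],None,fx=4,fy=4,interpolation=2))
E
```

```text
[ 6.88309241e+02 -6.21166254e+01 -3.56006583e-02] [[-0.1, -0.1], [-1.0, 0.3], [6.7, 0.8], [2.8, -1.6], [-2.4, -1.9], [-4.5, 0.9], [-0.3, 1.0], [-1.2, 0.6]]
5.15 [625.97839638 -92.78824852 126.32563783] [-61.19964975 -32.87073879] [ 0.5084226  -0.35981501 -0.0084642 ]
```

View pics/w4b.png

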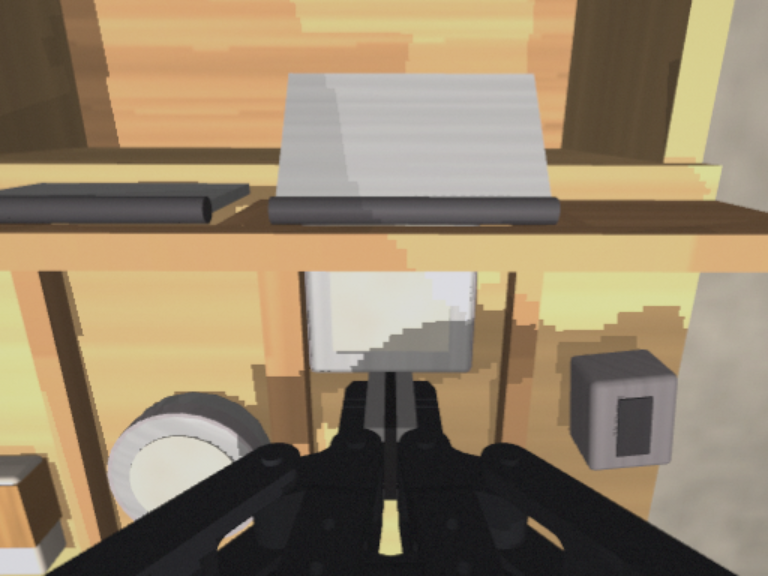

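View pics/s4.png

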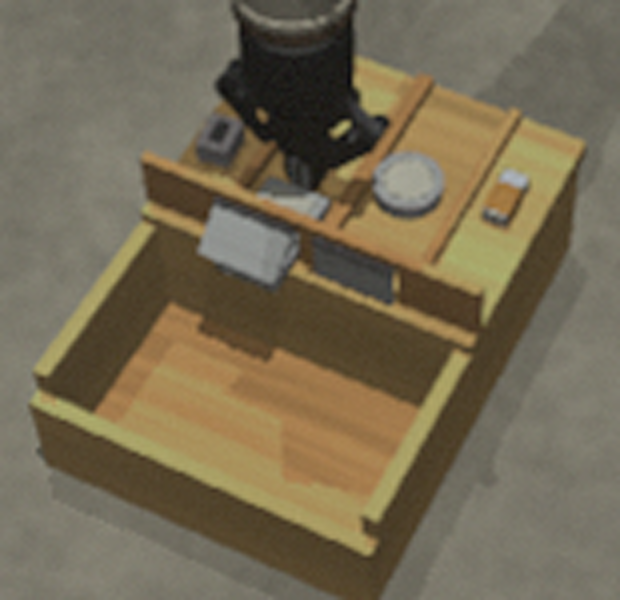

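The flap is open and the tin is entering straight. Next is the final push.

>>> {"fn": "carry_out", "kwargs": {
  "motion": "0 -0.005 0 0 1; 0 -0.006 0 0 1; 0 -0.006 0 0 1; 0 -0.006 0 0 1; 0 -0.005 0 0 1; 0 -0.005 0 0 1; 0 -0.002 0 0 1; 0 0 0 0 1"
}}

```text
clock: 5.95
eef_pos: [660.7, -94.1, 126.3]
ee_rot: [0.0, -0.694, 0.72, -0.0]
wrist_force: [0.2, -0.6, -0.4]
gripper_width: -0.1
```

```bash
python3 - <<'E'
from fit import *
a=bot.capture('wrist');b=bot.capture('scene')
o=bot.get_obs();print(o['clock'],o['eef_pos'],tobox(o['eef_pos']),o['wrist_force'])
cv2.imwrite('pics/w5b.png',cv2.resize(a,None,fx=1.5,fy=1.5))
cv2.imwrite('pics/s5.png',cv2.resize(b[145:295,150:305],None,fx=4,fy=4,interpolation=2))
E
```

```text
[ 6.88309241e+02 -6.21166254e+01 -3.56006583e-02] [[-0.1, -0.1], [-1.0, 0.3], [6.7, 0.8], [2.8, -1.6], [-2.4, -1.9], [-4.5, 0.9], [-0.3, 1.0], [-1.2, 0.6]]
6.05 [660.20657718 -94.07108904 126.27916297] [-26.94749685 -32.93447807] [-1.12308658  0.36549718 -0.3101685 ]
```

View pics/w5b.png

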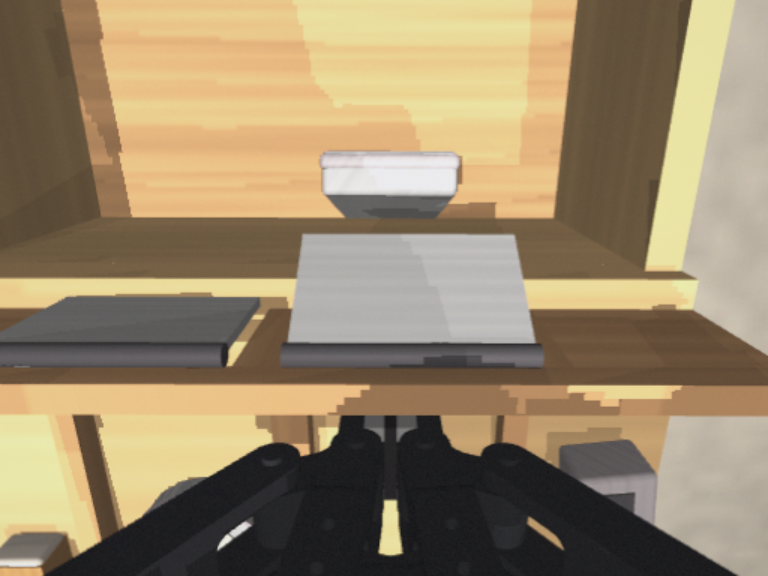

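View pics/s5.png

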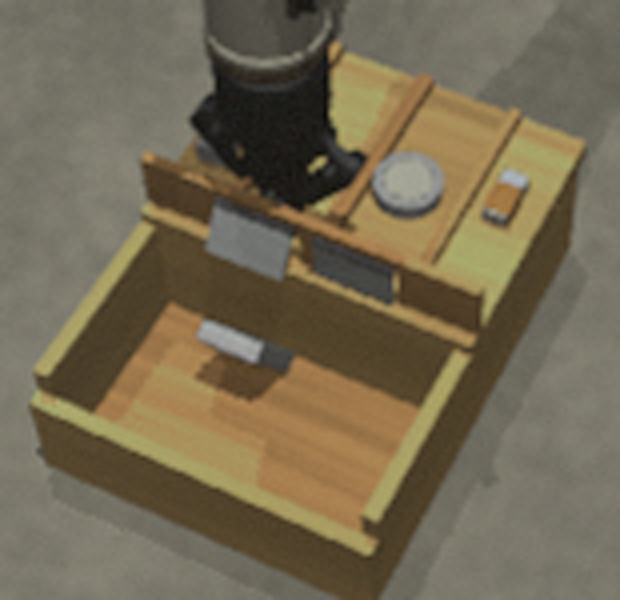

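The tin has gone over the edge and is falling into the bin, and the flap is already swinging back. I'll retract along the lane and then rise.

>>> {"fn": "carry_out", "kwargs": {
  "motion": "0 0.01 0 0 1; 0 0.015 0 0 1; 0 0.02 0 0 1; 0 0.02 0 0 1; 0 0.02 0 0 1; 0 0.02 0 0 1; 0 0.01 -0.01 0 1; 0 0 -0.02 0 1"
}}

```text
clock: 6.85
eef_pos: [542.1, -90.1, 155.8]
ee_rot: [-0.002, -0.694, 0.72, 0.001]
wrist_force: [0.4, 0.5, -0.1]
gripper_width: -0.0
```

>>> {"fn": "carry_out", "kwargs": {
  "motion": "0 0 -0.02 0 1; 0 0.01 -0.02 0 1; 0 0.01 -0.02 0 1; 0 0.01 -0.02 0 1; 0 0 -0.01 0 1; 0 0 0 0 1; 0 0 0 0 1; 0 0 0 0 1"
}}

```text
clock: 7.65
eef_pos: [515.0, -88.8, 245.3]
ee_rot: [-0.0, -0.694, 0.72, 0.001]
wrist_force: [0.7, -0.0, 0.0]
gripper_width: 0.2
```

```bash
python3 - <<'E'
from fit import *
a=bot.capture('wrist');b=bot.capture('scene')
o=bot.get_obs();print(o['clock'],o['eef_pos'],tobox(o['eef_pos']),o['wrist_force'])
cv2.imwrite('pics/w6b.png',cv2.resize(a,None,fx=1.5,fy=1.5))
cv2.imwrite('pics/s6.png',cv2.resize(b[145:295,150:305],None,fx=4,fy=4,interpolation=2))
E
```

```text
[ 6.88309241e+02 -6.21166254e+01 -3.56006583e-02] [[-0.1, -0.1], [-1.0, 0.3], [6.7, 0.8], [2.8, -1.6], [-2.4, -1.9], [-4.5, 0.9], [-0.3, 1.0], [-1.2, 0.6]]
7.75 [514.89141037 -88.75060682 245.24758625] [-172.35995933  -32.78958999] [-0.2368532  -0.95958599  0.02229064]
```

View pics/w6b.png

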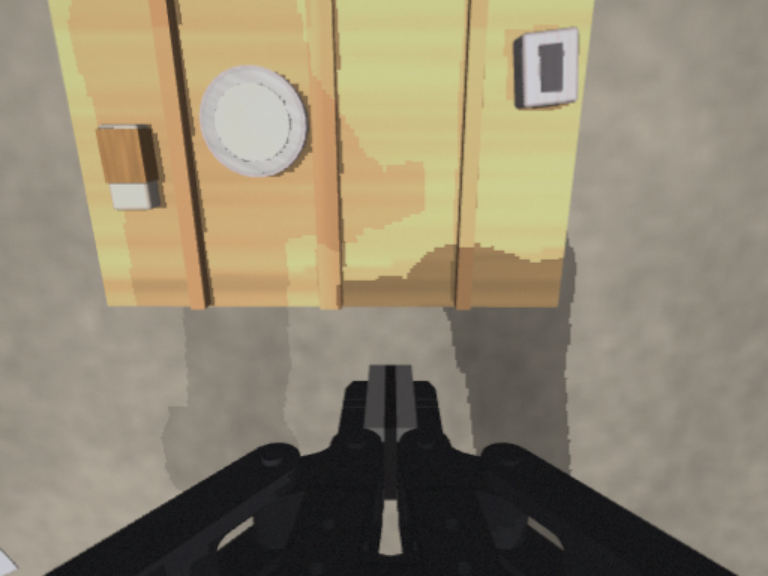

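View pics/s6.png

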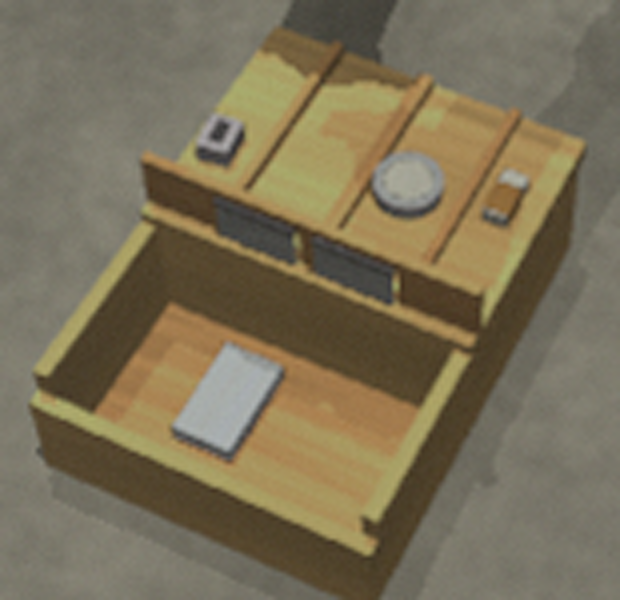

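The tin lies flat in the bin at about (228,400) in the zoom, both flaps hang as before, and the round tin is still at (408,180). I'll wait a little for the flap to settle, compare pictures, then hand in.

>>> {"fn": "carry_out", "kwargs": {
  "motion": "0 0 0 0 1; 0 0 0 0 1; 0 0 0 0 1; 0 0 0 0 1; 0 0 0 0 1; 0 0 0 0 1; 0 0 0 0 1; 0 0 0 0 1"
}}

```text
clock: 8.55
eef_pos: [515.3, -88.9, 246.4]
ee_rot: [0.0, -0.694, 0.72, -0.0]
wrist_force: [-0.2, -0.1, 0.1]
gripper_width: 0.1
```

```bash
python3 - <<'E'
from fit import *
b=bot.capture('scene').astype(int);a=cv2.imread('pics/scene0.png').astype(int)
d=abs(a-b).max(2)
print('right flap',d[190:212,202:226].mean(),'left flap',d[200:222,226:250].mean(),'round',d[182:200,242:262].mean(),'bg',d[300:340,100:140].mean())
print(tobox(onz(S,150+228/4,145+400/4,28)), bot.get_obs()['wrist_force'])
bot.sign_off()
E
```

```text
[ 6.88309241e+02 -6.21166254e+01 -3.56006583e-02] [[-0.1, -0.1], [-1.0, 0.3], [6.7, 0.8], [2.8, -1.6], [-2.4, -1.9], [-4.5, 0.9], [-0.3, 1.0], [-1.2, 0.6]]
right flap 5.566287878787879 left flap 5.15530303030303 round 16.28611111111111 bg 3.13125
[ 73.61381078 -30.7704639 ] [-0.13183135 -0.21597261 -0.36379111]
the job is handed in; nothing more can be done
```

The rectangular tin is in the bin behind the right-hand flap, pushed there with the shut fingers and never gripped or lifted. I then drew the fingers back and up, waited for the flap to settle, and handed the job in at about 8.6 s.

- **Tin:** the last scene picture shows it lying flat in the bin at about box x = 74 mm, y = -31 mm.
- **Flaps:** both look the same as in the starting picture, to within small pixel differences. I could not read their angles directly.
- **Robot:** the wrist force was near zero and the fingers were well clear of everything.
- **Round tin:** it appears in the same place by eye. Its picture patch differed more from the start than the flaps did (16 against about 5). I put that down to changed shadows on the shelf and did not measure its position again.
- **Other things:** the eraser and sharpener look unmoved. I did not look again at the glue sticks or the jar; the fingers crossed that side of the table at about 230 mm height, above their tops.
- **Box fit:** most corner checks agreed within 5 mm. One board-top point in the top view was off by 6.7 mm, but the wrist camera agreed with the fitted box to about 2 mm.

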